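# Tighten a hose elbow onto its seal and clock it to the filter

### The arm

A 6-joint arm with a two-finger parallel gripper is mounted at the origin on a cart in front of the work surface, level with it; the furniture and walls round the work are solid. World frame = base frame: x ahead of the robot, y to its left, z up, the work surface at z = 0. Lengths are in m, angles in rad, forces in N, time in s.
With the tool pointing down it reaches from about 0.25 to 0.725 m from the base axis. Payload 4 kg.
Tool frame: the origin (TCP) lies midway between the tips of the shut fingers; the grasp point (between the pads) lies 19 mm behind it (bot.grip_point_offset is the distance from the TCP to the grasp point, in m); z points along the fingers, y is the line along which they close (so a half turn about z gives the same grasp; the last joint's range is limited). The gripper opens to 85 mm and grips with 20 to 120 N. Pads are 22 mm wide; open, the fingers measure 114 mm over their backs; the gripper's body (76 mm by 85 mm) begins 54 mm behind the grasp point. The pads swing forward as they close: fully open they stand 13 mm farther back than shut.
Start: joints at [-1.339, 0.241, 0.005, 1.335, 0, 1.571], TCP at [0.115, -0.487, 0.231] pointing down, gripper open.
Joint ranges: [-2.72, 2.72], [-1.05, 1.87], [-1.09, 1.28], [-1.99, 2.15], [-1.42, 1.44], [-3.14, 3.14]. Speed limits (rad/s): [2.79, 2.79, 3.14, 3.14, 3.14, 3.14].

### API

Orientations are given as a unit quaternion [x, y, z, w].
In Python, from workcell import bot gives the robot as it stands.
- The arm moves only by the tool step_arm, never from a script. Its argument "targets" is text: rows parted by semicolons, each of 7 numbers parted by spaces: the opening, from -1 (shut) to 1 (fully open), so that 0 is half open, then the shift along the world's x, y, z normalised to -1 to 1, where 1 is 0.5 m, then the turn, a rotation vector about the world's x, y, z normalised to -1 to 1, where 1 is pi/4 rad. In form: gripper x y z wx wy wz; .... A call has 1 to 10 rows; each row is the pose to reach, as a shift and turn from the pose commanded when the call began; what a row does not reach only later rows make up. A row lasts 1/12 s, in which the tool goes at most 41.7 mm and 7.16 degrees, less where a joint would pass 70% of its speed; a pose out of reach is approached as far as the arm can. A call with a number of a shift or a turn outside -1 to 1 is refused whole. A call with a gripper value outside its range is refused whole. The fingers move at their own pace and stop on an object; the grip force is fixed at half the most. Time passes only in rows, so rows that repeat a pose let the fingers close. It gives the time, the measured TCP pose, the force, the opening and the grip force at its end, in the units of the state.
- bot.get_obs(): the state, without advancing time (a new reading comes with each control period).
- bot.camera(name): name is "scene" or "top" or "wrist"; returns the picture (384x512x3 uint8, red, green, blue); there is no depth.
- bot.camera_info(name): a dict with "vertical_fov" (degrees; the focal length in pixels is half the picture's height over the tangent of half this angle, whatever the lens; pixels are square), "cx", "cy" (the principal point, pixels), "pose" (4x4, takes a point from camera to world coordinates). Camera axes: x right, y up, looking along -z (the intrinsics and any distortion apply to the point x, -y, -z); pixel columns grow to the right and rows downward; lengths in m; the calibration is good to about 2 mm. A picture is of the moment at which its call begins: read the wrist's pose just before it. camera_info takes no time and is no camera call; for the wrist camera it gives the pose at the moment of the call.
- bot.job_done(): hands the job in; it is judged then, once.
The state is a dict: "clock": time; "joint_pos": joint angles; "joint_vel": joint speeds; "tau": joint torques, N m; "eef_pos": TCP position; "tool_rot": TCP orientation; "ft_force": force on the tool from outside, world axes, zero at the start; "ft_torque": the same for the moment, N m; "grip_width": finger opening in m; "grasp_force": force on a finger pad.
Only numpy, scipy, OpenCV 4.12 (cv2) and the standard library are available. Lean on these libraries where they do the work, as an engineer would, in place of code of your own. Each camera call takes 0.05 s, during which the arm holds its last target. There are 200 camera calls.

### The job

Screw the brass hose elbow on the leak-test block down (clockwise seen from above) until you feel it bear snugly on its rubber seal, then keep turning only as far as its outlet next points straight at the hose nipple of the air filter beside it: less than one extra turn, so that it seals but does not crush the rubber. If it points at the nipple while it still turns freely, it is not on its seal yet and needs another turn. Let go and leave the other things on the bench where they are.

Things in the scene. Friction and masses are not known exactly. Their poses are not given: they have to be found in the camera images.
- elbow: Brass hose elbow started by hand on the block's upright threaded stub; it only turns about the stub's vertical axis (clockwise from above goes down, 1.8 mm a turn; it cannot come off). Origin on that axis at its underside; x along the outlet, z up. 43 mm high: round skirt 22 mm wide up to 15 mm, above it a body with two upright flats at y = -11 and +11 mm, x -14 to +16 mm.
- elbow_grip (a point): Grip point: on the elbow's axis, half-way up its flats, 28.5 mm above its underside, about 89 mm above the bench. Grip from above across the 22 mm flats (the outlet lies between the fingers); lift 50 mm clear to take a new hold. Under two turns are needed in all. Off the seal it stays where it is let go.
- elbow_outlet (a point): Tip of the elbow's barbed outlet, 47 mm from the turning axis, 28 mm above the elbow's underside; the barb is 14 mm thick, 19 mm at its root.
- seal_top (a point): Middle of the upper face of the black rubber seal ring, 22 mm wide, round the stub under the elbow; it lies about 60 mm above the bench and sinks 1.8 mm a turn once the elbow bears on it. The angle and height at which the elbow first bears on it differ every time. Turning torque: 0.035 N m while running freely, 0.2 N m on the seal; the rubber twists along, and let go there the elbow springs back about 3 degrees.
- test_block: Aluminium leak-test block 60 x 56 mm, top face 52 mm above the bench, on a steel plate 120 x 96 mm, screwed down; round gauge on its front (-x), air plug on its right (-y, to 64 mm from the axis, 28 mm up), only the stub and elbow on top. Origin on the bench under the stub's axis, z up.
- filter_nipple (a point): Tip of the air filter's hose nipple, 58 mm above the bench, 112 to 141 mm from the elbow's axis, left (+y) of the block: seen from above the outlet must point here. The filter is a grey cylinder 41 mm thick with aluminium ends, lying in two clips on a steel foot, 114 mm long, top 79 mm high, fixed; its far end has a blank hexagonal plug.
- side_cutters: Side cutters, yellow and black handles, 160 x 55 x 13 mm, lying behind the block; bystander.
- tape_elec: Roll of black tape, 62 mm in diameter, 19 mm high, right of the block; bystander.
- relay: Small black relay with pins up, 30 x 28 x 37 mm, right of the block at the front; bystander.
- multimeter: Yellow multimeter 140 x 72 x 42 mm at the front right; bystander.
- projector_1: Grey lamp projector 74 x 75 x 73 mm at the back right; bystander.
- bulb_1: Halogen bulb standing on its collar, 32 mm wide, 46 mm high, at the left; bystander.
- screwdriver_2: Screwdriver 165 mm long lying at the left; bystander.
There are look-alikes about, which are no part of the job. Leave any red look-alike of the part that bears filter_nipple alone.

How it is judged:
At the end, for the whole second after the job is handed in: the elbow has squeezed its seal by 0.1 to 2.2 mm (a twentieth of a turn to one and a fifth turns past first touch), its outlet line passes within 16 mm of the tip of the filter's nipple (about 7 degrees), it is at rest and let go, and no bystander lies more than 20 mm from where it was (distance of seal_top from where it was at the start of the episode between 0.0001 and 0.0022 m and y of filter_nipple in the frame of elbow between -0.016 and 0.016 m and x of filter_nipple in the frame of elbow above 0 m and angular speed of elbow below 0.05 rad/s and distance of each of side_cutters, tape_elec, relay, multimeter, projector_1, bulb_1, screwdriver_2 from where it was at the start of the episode below 0.02 m).
It fails at once if the seal is crushed: the elbow is screwed far past snug (distance of seal_top from where it was at the start of the episode above 0.0026 m).
It fails at once if a bystander is knocked over 40 mm away (distance of any of side_cutters, tape_elec, relay, multimeter, projector_1, bulb_1, screwdriver_2 from where it was at the start of the episode above 0.04 m).
It also fails if it takes over 72 s, if anything falls off the work surface, if the arm or the gripper's body presses on something with over 40 N, if the wrist force passes 120 N, or if a joint passes its speed limit or range.

## Working session

There is one attempt and no reset: what is moved stays moved. The work goes in short steps, Python scripts to look and compute and a tool call to move; the robot and the scene stay as the last step left them, time stands still between calls to the robot, and variables do not carry over. Pictures are saved under pics/ and viewed, at most 10 in all, crops included, and the job is handed in when it is done.

Besides the shell and the picture viewer there is one more tool, called after ">>>" as name(argument=value, ...) on one line, values as JSON. step_arm: Moves the arm, as the interface text tells. Scaled input: -1 to 1 covers 0.5 m each way for a shift and pi/4 rad each way for a turn. Its arguments: {"type":"object","properties":{"targets":{"type":"string"}},"required":["targets"]}

```bash
mkdir -p pics; ls
python3 - <<'E'
from workcell import bot
import cv2,numpy as np
print(bot.get_obs()); print(bot.grip_point_offset)
a=[bot.camera(n) for n in("top","scene")]
for n,i in zip(("top","scene"),a):
    cv2.imwrite(f"pics/{n}0.png",i[:,:,::-1]); print(n,bot.camera_info(n))
cv2.imwrite("pics/top_b.png",cv2.resize(a[0],(800,600),interpolation=cv2.INTER_CUBIC)[:,:,::-1])
E
```

```text
pics
{'clock': 0.0, 'joint_pos': array([-1.33899765e+00,  2.41422221e-01,  3.68089717e-03,  1.33522828e+00,
        6.58461380e-06,  1.57078750e+00]), 'joint_vel': array([-1.66351067e-03,  3.68708771e-04,  4.02343038e-05, -7.65747518e-04,
        5.25420358e-04, -1.05101575e-03]), 'tau': array([-2.36235428e-04, -3.72315466e+01,  2.52408689e+01,  1.70976348e-02,
       -7.03830619e-05, -6.53532652e-06]), 'eef_pos': array([ 0.11471336, -0.48597951,  0.23039184]), 'tool_rot': array([ 9.93290090e-01,  1.15644356e-01, -1.22384134e-04, -1.07973141e-03]), 'ft_force': array([-0.5108463 ,  0.90499558, -0.05605587]), 'ft_torque': array([-0.00761291,  0.03018389, -0.02054186]), 'grasp_force': 0.0, 'grip_width': 0.08556995640013242}
0.0187
top {'vertical_fov': 49.15343503854953, 'cx': 265.337000794085, 'cy': 198.6720081949401, 'pose': array([[-0.01146186,  0.99862365, -0.05118041,  0.47062292],
       [-0.99988127, -0.01197343, -0.00969995,  0.05976606],
       [-0.01029941,  0.05106316,  0.99864232,  1.33103099],
       [ 0.        ,  0.        ,  0.        ,  1.        ]])}
scene {'vertical_fov': 56.24297116003574, 'cx': 248.09066263730458, 'cy': 189.19336188343033, 'pose': array([[-0.55046301,  0.58238114, -0.59818282, -0.12228285],
       [-0.83484916, -0.38756328,  0.39092402,  0.5288812 ],
       [-0.00416692,  0.71458163,  0.69953965,  0.87629955],
       [ 0.        ,  0.        ,  0.        ,  1.        ]])}
```

View pics/top_b.png

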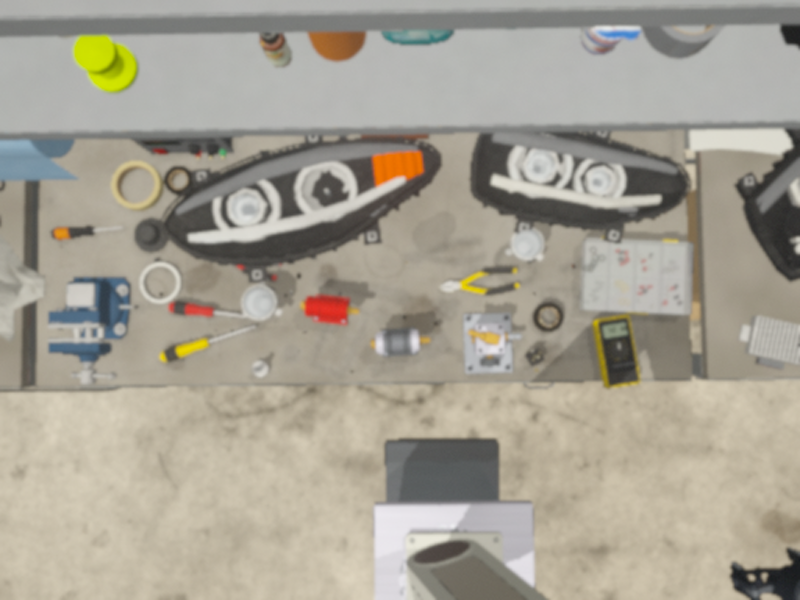

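View pics/scene0.png

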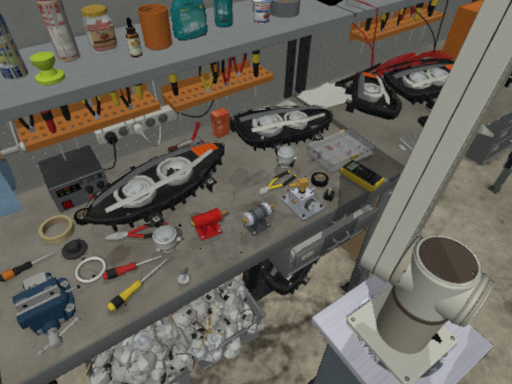

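The top view shows the block at about (488,343), with the brass elbow at (488,338). The grey filter is at (400,342), with brass ends at (378,345) and (428,341), and the red look-alike is at (327,309).

```bash
cat > h.py <<'E'
import numpy as np, cv2
from workcell import bot
def ray(ci,u,v,z,scale=1.):
    u,v=u/scale,v/scale
    f=192/np.tan(np.radians(ci["vertical_fov"])/2);P=ci["pose"]
    d=P[:3,:3]@np.array([(u-ci["cx"])/f,-(v-ci["cy"])/f,-1]);o=P[:3,3]
    return o+d*(z-o[2])/d[2]
def proj(ci,p):
    f=192/np.tan(np.radians(ci["vertical_fov"])/2);P=ci["pose"]
    q=P[:3,:3].T@(np.asarray(p)-P[:3,3]); return ci["cx"]+f*q[0]/-q[2], ci["cy"]-f*q[1]/-q[2]
E
python3 - <<'E'
from h import *
np.set_printoptions(precision=4,suppress=True)
ci=bot.camera_info("top")
for n,u,v,z in [("elbow",488,338,.1),("block",488,343,.052),("nipR",428,341,.058),("endL",376,345,.058)]: print(n,ray(ci,u,v,z,1.5625))
w=bot.camera_info("wrist");print(w)
im=cv2.imread("pics/top0.png")[185:255,220:345]
cv2.imwrite("pics/c.png",cv2.resize(im,None,fx=6,fy=6,interpolation=cv2.INTER_CUBIC))
E
```

```text
elbow [ 0.4804 -0.0652  0.1   ]
block [ 0.471  -0.0699  0.052 ]
nipR [0.4762 0.0468 0.058 ]
endL [0.4696 0.1477 0.058 ]
{'vertical_fov': 64.04712424498892, 'cx': 251.05231510913674, 'cy': 193.95957481320957, 'pose': array([[ 0.2305,  0.9244,  0.3037,  0.1923],
       [-0.9731,  0.2195,  0.0706, -0.4695],
       [-0.0014, -0.3118,  0.9501,  0.3727],
       [ 0.    ,  0.    ,  0.    ,  1.    ]])}
```

View pics/c.png

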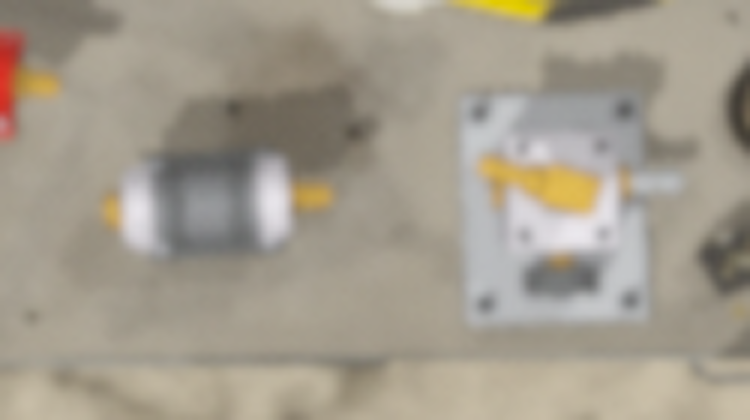

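The nipple tip is at crop (331,196), and the outlet tip is at (482,165), pointing about +y with a little +x. Next I'll move the wrist camera above the elbow with the fingers spread along x.

>>> step_arm(targets="1 .355 .42 0 0 0 .7;1 .355 .42 0 0 0 .7;1 .355 .42 0 0 0 .7;1 .355 .42 0 0 0 .7;1 .355 .42 0 0 0 .7;1 .355 .42 0 0 0 .7;1 .355 .42 0 0 0 .7;1 .355 .42 0 0 0 .7")

```text
clock: 0.77
eef_pos: [0.2944, -0.2731, 0.2311]
tool_rot: [0.923, 0.384, 0.001, -0.001]
ft_force: [-0.0, 0.7, -0.7]
grip_width: 0.0858
grasp_force: 0.0
```

>>> step_arm(targets="1 .355 .42 0 0 0 .7;1 .355 .42 0 0 0 .7;1 .355 .42 0 0 0 .7;1 .355 .42 0 0 0 .7;1 .355 .42 0 0 0 .7;1 .355 .42 0 0 0 .7;1 .355 .42 0 0 0 .7;1 .355 .42 0 0 0 .7;1 .355 .42 0 0 0 .7;1 .355 .42 0 0 0 .7")

```text
clock: 1.6
eef_pos: [0.4691, -0.0672, 0.2308]
tool_rot: [0.787, 0.617, -0.001, -0.0]
ft_force: [0.6, -0.9, -0.3]
grip_width: 0.0854
grasp_force: 0.0
```

Run:
```python
from h import *
np.set_printoptions(precision=4,suppress=True)
o=bot.get_obs();print(o["eef_pos"],o["tool_rot"],o["joint_pos"],o["ft_torque"],o["clock"])
w=bot.camera_info("wrist");i=bot.camera("wrist");print(w["pose"])
import pickle;pickle.dump(w,open("w1.pkl","wb"))
cv2.imwrite("pics/w1.png",i[:,:,::-1])
cv2.imwrite("pics/w1b.png",cv2.resize(i,(800,600),interpolation=cv2.INTER_CUBIC)[:,:,::-1])
```

```text
[ 0.4691 -0.0672  0.2308] [ 0.7866  0.6174 -0.0008 -0.0004] [-0.142   0.1906 -0.0602  1.3217 -0.0006  1.6687] [-0.0095 -0.002  -0.0479] 1.6
[[ 0.9716  0.2243  0.0758  0.488 ]
 [-0.2367  0.923   0.3034  0.009 ]
 [-0.0019 -0.3127  0.9499  0.3729]
 [ 0.      0.      0.      1.    ]]
```

View pics/w1b.png

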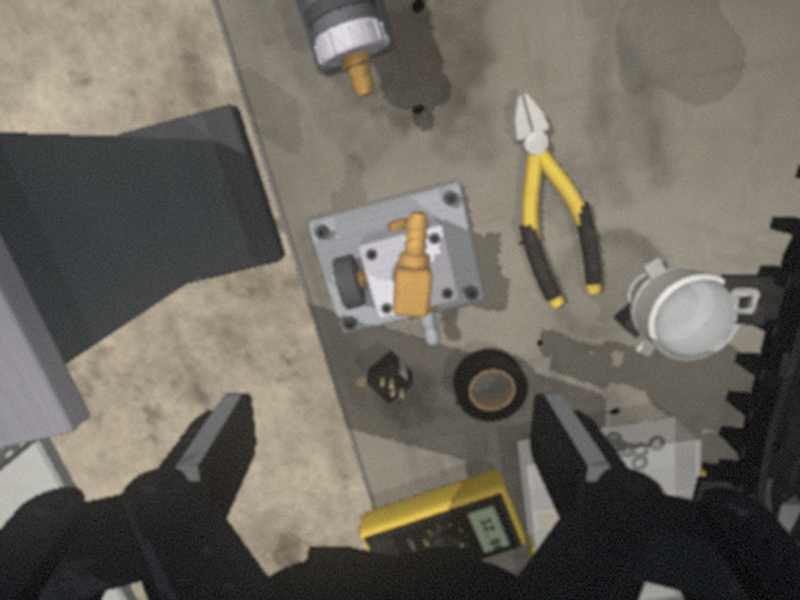

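The wrist view shows the elbow body top spanning roughly (397,262) to (430,316), with the outlet tip at (416,214). The nipple tip is at (366,94) and the block top is centred near (409,273).

Run:
```python
from h import *
import pickle
np.set_printoptions(precision=4,suppress=True)
w=pickle.load(open("w1.pkl","rb"));t=bot.camera_info("top")
R=lambda u,v,z:ray(w,u,v,z,1.5625)
pl=np.array([R(*p,.008) for p in [(309,220),(461,183),(482,298),(337,333)]]);print("plate",pl[:,:2].tolist(),pl.mean(0))
bl=np.array([R(*p,.052) for p in [(360,243),(440,226),(458,300),(378,318)]]);print("block",bl.mean(0))
for n,u,v,z in [("bodytop",413,290,.103),("outtip",416,214,.09),("nip",366,94,.06),("niproot",356,56,.06)]:print(n,R(u,v,z))
T=lambda u,v,z:ray(t,220+u/6,185+v/6,z)
for n,u,v,z in [("bodytop",570,187,.1),("outtip",484,165,.09),("nip",331,196,.058)]:print("top",n,T(u,v,z))
print("topplate",np.mean([T(*p,.008) for p in [(460,95),(645,92),(650,322),(468,325)]],0))
i=cv2.imread("pics/w1.png")[100:230,180:330]
cv2.imwrite("pics/w1c.png",cv2.resize(i,None,fx=4.6,fy=4.6,interpolation=cv2.INTER_CUBIC))
```

```text
plate [[0.4132605214610319, -0.02827764760440654], [0.5304543488643656, -0.028734489691917935], [0.529488870826917, -0.12035840786468774], [0.4088730930433818, -0.12196089805745422]] [ 0.4705 -0.0748  0.008 ]
block [ 0.4788 -0.0749  0.052 ]
bodytop [ 0.4802 -0.0723  0.103 ]
outtip [ 0.4919 -0.0314  0.09  ]
nip [0.479  0.0412 0.06  ]
niproot [0.4785 0.0625 0.06  ]
top bodytop [ 0.4807 -0.073   0.1   ]
top outtip [ 0.4921 -0.032   0.09  ]
top nip [0.4779 0.043  0.058 ]
topplate [ 0.4704 -0.0753  0.008 ]
```

View pics/w1c.png

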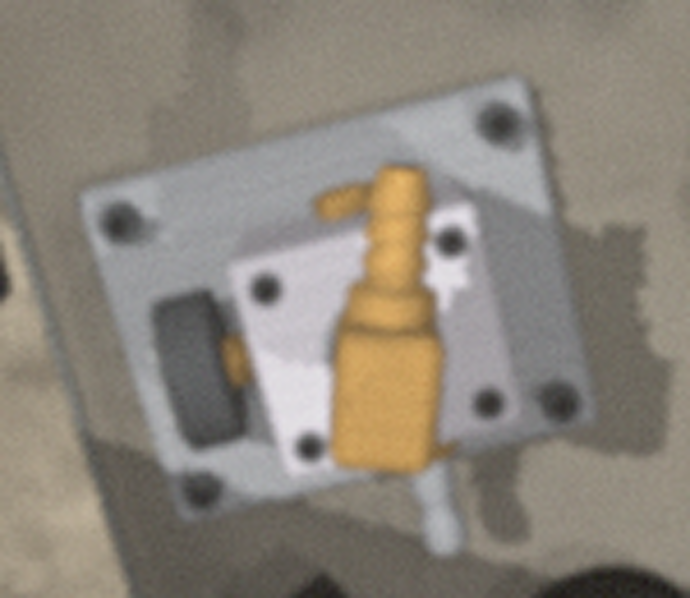

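>>> step_arm(targets="1 .021 -.014 0 0 0 .99;1 .021 -.014 0 0 0 .99;1 .021 -.014 0 0 0 .99;1 .021 -.014 0 0 0 .99;1 .021 -.014 0 0 0 .99;1 .021 -.014 0 0 0 .99;1 .021 -.014 0 0 0 .99")

```text
clock: 2.23
eef_pos: [0.4794, -0.0753, 0.2315]
tool_rot: [0.493, 0.87, -0.0, 0.0]
ft_force: [0.0, 0.0, 0.0]
grip_width: 0.0854
grasp_force: 0.0
```

>>> step_arm(targets="1 0 0 0 0 0 .99;1 0 0 0 0 0 .99;1 0 0 0 0 0 .99;1 0 0 0 0 0 .99;1 0 0 0 0 0 .99;1 0 0 0 0 0 .99;1 0 0 0 0 0 .99")

```text
clock: 2.82
eef_pos: [0.4794, -0.0753, 0.2315]
tool_rot: [0.126, 0.992, -0.0, -0.0]
ft_force: [0.2, 0.2, 0.3]
grip_width: 0.0855
grasp_force: 0.0
```

>>> step_arm(targets="1 0 0 0 0 0 .99;1 0 0 0 0 0 .99;1 0 0 0 0 0 .99;1 0 0 0 0 0 .99;1 0 0 0 0 0 .99;1 0 0 0 0 0 .99;1 0 0 0 0 0 .99")

```text
clock: 3.4
eef_pos: [0.4793, -0.0753, 0.2315]
tool_rot: [-0.259, 0.966, -0.0, -0.0]
ft_force: [0.5, 0.2, -1.1]
grip_width: 0.0853
grasp_force: 0.0
```

>>> step_arm(targets="1 0 0 -.2 0 0 .98;1 0 0 -.2 0 0 .98;1 0 0 -.2 0 0 .98;1 0 0 -.2 0 0 .98;1 0 0 -.2 0 0 .98;1 0 0 -.2 0 0 .98;1 0 0 -.2 0 0 .98;1 0 0 -.2 0 0 .98;1 0 0 -.2 0 0 .98")

```text
clock: 4.15
eef_pos: [0.48, -0.0745, 0.1316]
tool_rot: [-0.6, 0.8, -0.0, 0.0]
ft_force: [0.9, 0.5, 0.3]
grip_width: 0.0854
grasp_force: 0.0
```

```bash
cat >> h.py <<'E'
def st():
    np.set_printoptions(precision=4,suppress=True)
    o=bot.get_obs();q=o["tool_rot"];yaw=np.degrees(2*np.arctan2(q[1],q[0]))%360
    print(o["clock"],o["eef_pos"],"yaw",round(yaw,2),"j6",o["joint_pos"][5],"F",o["ft_force"],"T",o["ft_torque"],o["grip_width"],o["grasp_force"]);return o
E
python3 - <<'E'
from h import *
st()
w=bot.camera_info("wrist");i=bot.camera("wrist")
import pickle;pickle.dump(w,open("w2.pkl","wb"))
cv2.imwrite("pics/w2b.png",cv2.resize(i,(800,600),interpolation=cv2.INTER_CUBIC)[:,:,::-1])
for p in [(.4795,-.074,.1035),(.479,.042,.058)]:print(np.array(proj(w,p))*1.5625)
E
```

```text
4.15 [ 0.48   -0.0745  0.1316] yaw 253.79 j6 -1.4418441104651787 F [0.8798 0.4555 0.3453] T [ 0.0205 -0.0478 -0.0456] 0.08535576985026688 0.0
[393.9995 366.5283]
[452.7862 513.6973]
```

View pics/w2b.png

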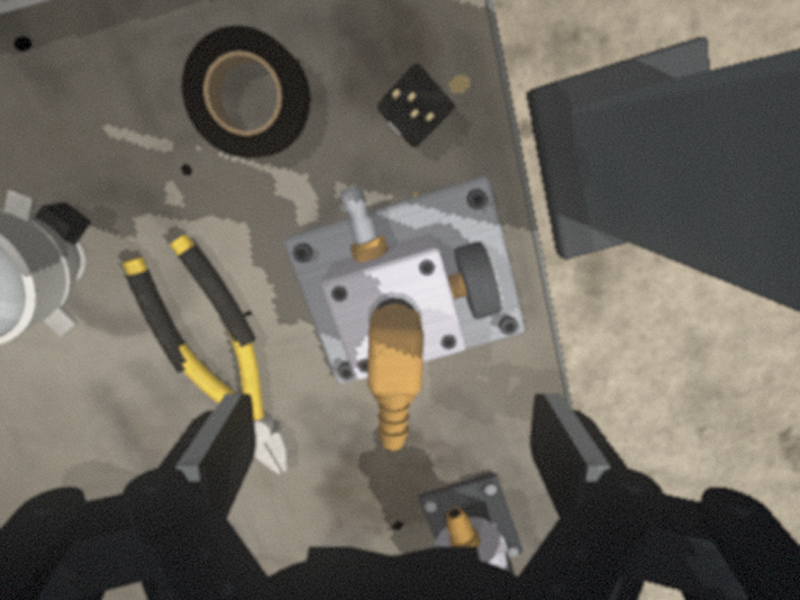

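The elbow is centred between the fingers: its body is at column 395 (394 predicted) and the outlet is vertical in the image. The nipple is at (456,511) against a predicted (453,514). Descending and gripping now.

>>> step_arm(targets="1 0 0 -.06 0 0 0;1 0 0 -.12 0 0 0;1 0 0 -.122 0 0 0;-1 0 0 -.122 0 0 0;-1 0 0 -.122 0 0 0;-1 0 0 -.122 0 0 0;-1 0 0 -.122 0 0 0;-1 0 0 -.122 0 0 0;-1 0 0 -.122 0 0 0")

```text
clock: 4.95
eef_pos: [0.48, -0.0735, 0.0718]
tool_rot: [-0.602, 0.799, 0.0, -0.0]
ft_force: [-6.7, 1.3, 10.1]
grip_width: 0.0208
grasp_force: 61.3
```

```bash
python3 -c "
from h import *;st()"
```

```text
4.95 [ 0.48   -0.0735  0.0718] yaw 254.02 j6 -1.4439511878558027 F [-6.7219  1.3412 10.0643] T [ 0.1975  1.4306 -0.0973] 0.020776757166902245 61.26545011997223
```

>>> step_arm(targets="-1 0 0 0 0 0 -.2;-1 0 0 0 0 0 -.4;-1 0 0 0 0 0 -.6;-1 0 0 -.0005 0 0 -.8;-1 0 0 -.0005 0 0 -1")

```text
clock: 5.37
eef_pos: [0.48, -0.0738, 0.0716]
tool_rot: [-0.324, 0.946, -0.0, -0.0]
ft_force: [-4.0, -0.4, 8.8]
grip_width: 0.021
grasp_force: 61.1
```

```bash
python3 -c "
from h import *;st()"
```

```text
5.3667 [ 0.48   -0.0738  0.0716] yaw 217.86 j6 -0.8129909908609849 F [-4.0361 -0.3846  8.832 ] T [-0.0549  0.9346 -0.0018] 0.021027002445790033 61.14527642726898
```

>>> step_arm(targets="-1 0 0 0 0 0 -.158;-1 0 0 0 0 0 -.316;-1 0 0 0 0 0 -.474;-1 0 0 -.0005 0 0 -.632;-1 0 0 -.0005 0 0 -.79;-1 0 0 -.0005 0 0 -.948")

```text
clock: 5.87
eef_pos: [0.4799, -0.0742, 0.0714]
tool_rot: [0.042, 0.999, -0.001, 0.0]
ft_force: [-4.8, -1.0, 8.4]
grip_width: 0.0215
grasp_force: 61.1
```

```bash
python3 -c "
from h import *;st()"
```

```text
5.8667 [ 0.4799 -0.0742  0.0714] yaw 175.19 j6 -0.06845755727287595 F [-4.8141 -1.023   8.3595] T [-0.2857  0.9964 -0.0065] 0.021479241897364054 61.1491334438324
```

>>> step_arm(targets="-1 0 0 0 0 0 -.158;-1 0 0 0 0 0 -.316;-1 0 0 0 0 0 -.474;-1 0 0 -.0005 0 0 -.632;-1 0 0 -.0005 0 0 -.79;-1 0 0 -.0005 0 0 -.948")

```text
clock: 6.37
eef_pos: [0.4796, -0.0744, 0.0712]
tool_rot: [0.403, 0.915, -0.001, 0.0]
ft_force: [-5.2, -2.1, 9.7]
grip_width: 0.0216
grasp_force: 61.2
```

```bash
python3 -c "
from h import *;st()"
```

```text
6.3667 [ 0.4796 -0.0744  0.0712] yaw 132.52 j6 0.6760962874121087 F [-5.2406 -2.1369  9.7211] T [-0.4145  1.2292  0.043 ] 0.021603641771193286 61.2345027923584
```

>>> step_arm(targets="-1 0 0 0 0 0 -.158;-1 0 0 0 0 0 -.316;-1 0 0 0 0 0 -.474;-1 0 0 -.0005 0 0 -.632;-1 0 0 -.0005 0 0 -.79;-1 0 0 -.0005 0 0 -.948")

```text
clock: 6.87
eef_pos: [0.4792, -0.0743, 0.0709]
tool_rot: [0.708, 0.706, -0.001, 0.0]
ft_force: [-5.8, -1.1, 10.4]
grip_width: 0.0213
grasp_force: 61.3
```

```bash
python3 -c "
from h import *;print(st()['tau'][5])"
```

```text
6.8667 [ 0.4792 -0.0743  0.0709] yaw 89.89 j6 1.4202084926243868 F [-5.8456 -1.0581 10.4425] T [-0.3445  1.489   0.2789] 0.021279701345557546 61.31278038024902
-1.0202284902334213
```

>>> step_arm(targets="-1 0 0 0 0 0 -.158;-1 0 0 0 0 0 -.316;-1 0 0 0 0 0 -.474;-1 0 0 -.0005 0 0 -.632;-1 0 0 -.0005 0 0 -.79;-1 0 0 -.0005 0 0 -.948")

```text
clock: 7.37
eef_pos: [0.4789, -0.074, 0.0706]
tool_rot: [0.916, 0.401, -0.001, 0.0]
ft_force: [-7.1, -0.4, 11.5]
grip_width: 0.0208
grasp_force: 61.4
```

```bash
python3 -c "
from h import *;print(st()['tau'][5])"
```

```text
7.3667 [ 0.4789 -0.074   0.0706] yaw 47.23 j6 2.164793616122825 F [-7.0813 -0.3834 11.5197] T [-0.0835  1.5641  0.2152] 0.02080508436796646 61.423850655555725
-1.0228116810321808
```

Torque jumped from about 0.03 to 0.2–0.28 N m between yaw 132° and 90°, so the seal was touched there. The next alignment is about 137° further on, so I'll turn one more step and then re-grip.

>>> step_arm(targets="-1 0 0 0 0 0 -.158;-1 0 0 0 0 0 -.316;-1 0 0 0 0 0 -.474;-1 0 0 -.0005 0 0 -.632;-1 0 0 -.0005 0 0 -.79;-1 0 0 -.0005 0 0 -.948")

```text
clock: 7.87
eef_pos: [0.479, -0.0736, 0.0705]
tool_rot: [0.999, 0.04, -0.001, 0.0]
ft_force: [-6.6, -0.5, 10.4]
grip_width: 0.0212
grasp_force: 61.5
```

```bash
python3 -c "
from h import *;print(st()['tau'][5])"
```

```text
7.8667 [ 0.479  -0.0736  0.0705] yaw 4.59 j6 2.9093248543263006 F [-6.6354 -0.5262 10.4387] T [0.1343 1.4433 0.2418] 0.021172705824989126 61.474270820617676
-1.025034785270691
```

>>> step_arm(targets="1 0 0 0 0 0 0;1 0 0 0 0 0 0;1 0 0 0 0 0 0;1 0 0 0 0 0 0;1 0 0 .06 0 0 0;1 0 0 .12 0 0 0;1 0 0 .12 0 0 0")

```text
clock: 8.45
eef_pos: [0.4841, -0.0742, 0.1339]
tool_rot: [0.999, 0.043, 0.005, 0.001]
ft_force: [0.7, 0.1, 0.2]
grip_width: 0.0853
grasp_force: 0.0
```

>>> step_arm(targets="1 0 0 0 0 0 1;1 0 0 0 0 0 1;1 0 0 0 0 0 1;1 0 0 0 0 0 1;1 0 0 0 0 0 1;1 0 0 0 0 0 1;1 0 0 0 0 0 1;1 0 0 0 0 0 1")

```text
clock: 9.12
eef_pos: [0.4804, -0.0736, 0.1284]
tool_rot: [0.906, 0.422, -0.0, -0.0]
ft_force: [-0.4, 0.6, 1.7]
grip_width: 0.0851
grasp_force: 0.0
```

>>> step_arm(targets="1 0 0 0 0 0 1;1 0 0 0 0 0 1;1 0 0 0 0 0 1;1 0 0 0 0 0 1;1 0 0 0 0 0 1;1 0 0 0 0 0 1;1 0 0 0 0 0 1;1 0 0 0 0 0 1")

```text
clock: 9.78
eef_pos: [0.4804, -0.0736, 0.1285]
tool_rot: [0.676, 0.737, -0.0, -0.0]
ft_force: [0.3, -1.1, 0.5]
grip_width: 0.0852
grasp_force: 0.0
```

>>> step_arm(targets="1 0 0 0 0 0 1;1 0 0 0 0 0 1;1 0 0 0 0 0 1;1 0 0 0 0 0 1;1 0 0 0 0 0 1;1 0 0 0 0 0 1;1 0 0 0 0 0 1;1 0 0 0 0 0 1")

```text
clock: 10.45
eef_pos: [0.4804, -0.0736, 0.1286]
tool_rot: [0.343, 0.939, -0.0, -0.0]
ft_force: [0.3, -1.3, 0.6]
grip_width: 0.0854
grasp_force: 0.0
```

>>> step_arm(targets="1 0 0 0 0 0 1;1 0 0 0 0 0 1;1 0 0 0 0 0 1;1 0 0 0 0 0 1;1 0 0 0 0 0 1;1 0 0 0 0 0 1;1 0 0 0 0 0 1;1 0 0 0 0 0 1")

```text
clock: 11.12
eef_pos: [0.4804, -0.0736, 0.1287]
tool_rot: [-0.042, 0.999, 0.0, -0.0]
ft_force: [-0.0, -1.0, 0.2]
grip_width: 0.0853
grasp_force: 0.0
```

Run:
```python
from h import *
st()
w=bot.camera_info("wrist");i=bot.camera("wrist")
cv2.imwrite("pics/w3b.png",cv2.resize(i,(800,600),interpolation=cv2.INTER_CUBIC)[:,:,::-1])
for p in [(.4795,-.074,.1025),(.4795-.047,-.074,.087)]:print(np.array(proj(w,p))*1.5625)
```

```text
11.1167 [ 0.4804 -0.0736  0.1287] yaw 184.82 j6 -0.23610525668199506 F [-0.024  -0.9622  0.1782] T [-0.0254  0.0224 -0.0394] 0.08532003200787626 0.0
[395.2837 363.1345]
[405.6356 235.1435]
```

View pics/w3b.png

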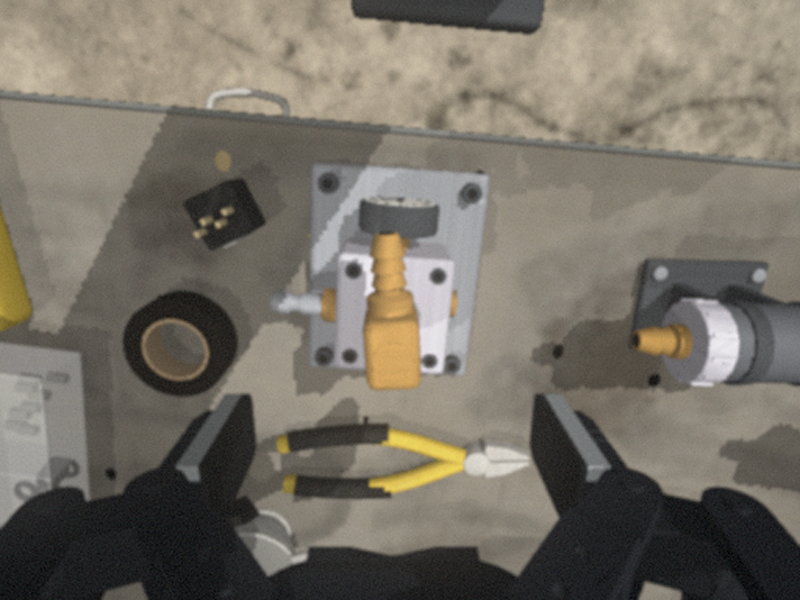

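The outlet now points toward −x at about 188°, with its tip at (388,235), after a springback of about 3°. So the elbow followed the grip. Re-gripping there.

>>> step_arm(targets="1 0 0 -.06 0 0 .07;1 0 0 -.119 0 0 .07;1 0 0 -.119 0 0 .07;-1 0 0 -.119 0 0 .07;-1 0 0 -.119 0 0 .07;-1 0 0 -.119 0 0 .07;-1 0 0 -.119 0 0 .07;-1 0 0 -.119 0 0 .07;-1 0 0 -.119 0 0 .07")

```text
clock: 11.92
eef_pos: [0.4813, -0.0736, 0.0706]
tool_rot: [-0.07, 0.998, -0.0, 0.001]
ft_force: [-0.6, 0.6, 3.7]
grip_width: 0.0212
grasp_force: 62.7
```

```bash
python3 -c "
from h import *;st()"
```

```text
11.9167 [ 0.4813 -0.0736  0.0706] yaw 188.06 j6 -0.2927004184205865 F [-0.6013  0.5844  3.7303] T [ 0.1044  0.168  -0.0079] 0.021165799209182365 62.711931467056274
```

>>> step_arm(targets="-1 0 0 0 0 0 -.158;-1 0 0 0 0 0 -.316;-1 0 0 0 0 0 -.474;-1 0 0 -.0005 0 0 -.632;-1 0 0 -.0005 0 0 -.79;-1 0 0 -.0005 0 0 -.948")

```text
clock: 12.42
eef_pos: [0.481, -0.075, 0.0703]
tool_rot: [0.3, 0.954, -0.001, 0.001]
ft_force: [-0.2, -4.6, 4.7]
grip_width: 0.0211
grasp_force: 62.8
```

```bash
python3 -c "
from h import *;st()"
```

```text
12.4167 [ 0.481  -0.075   0.0703] yaw 145.04 j6 0.45737393585633374 F [-0.2088 -4.6104  4.6781] T [-0.8846  0.3766  0.249 ] 0.021067619555872618 62.81399846076965
```

>>> step_arm(targets="-1 0 0 0 0 0 -.158;-1 0 0 0 0 0 -.316;-1 0 0 0 0 0 -.474;-1 0 0 -.0005 0 0 -.632;-1 0 0 -.0005 0 0 -.79;-1 0 0 -.0005 0 0 -.948")

```text
clock: 12.92
eef_pos: [0.4798, -0.0757, 0.07]
tool_rot: [0.627, 0.779, -0.002, 0.001]
ft_force: [-4.5, -5.4, 7.4]
grip_width: 0.0212
grasp_force: 63.1
```

```bash
python3 -c "
from h import *;st()"
```

```text
12.9167 [ 0.4798 -0.0757  0.07  ] yaw 102.35 j6 1.2018590828558948 F [-4.5155 -5.395   7.4025] T [-1.1903  0.9926  0.1829] 0.0212389057617437 63.12180161476135
```

>>> step_arm(targets="-1 0 0 0 0 0 -.12;-1 0 0 0 0 0 -.24;-1 0 0 0 0 0 -.34;-1 0 0 0 0 0 -.34;1 0 0 0 0 0 -.34;1 0 0 0 0 0 -.34;1 0 0 0 0 0 -.34;1 0 0 0 0 0 -.34")

```text
clock: 13.58
eef_pos: [0.4806, -0.0734, 0.0688]
tool_rot: [0.723, 0.691, 0.0, -0.0]
ft_force: [0.6, -0.6, 0.3]
grip_width: 0.0689
grasp_force: 0.0
```

>>> step_arm(targets="1 0 0 .06 0 0 0;1 0 0 .12 0 0 0;1 0 0 .2 0 0 0;1 0 0 .28 0 0 0;1 0 0 .28 0 0 0;1 0 0 .28 0 0 0")

```text
clock: 14.08
eef_pos: [0.4825, -0.0737, 0.2116]
tool_rot: [0.723, 0.691, 0.002, 0.003]
ft_force: [-0.0, 0.3, -0.8]
grip_width: 0.0853
grasp_force: 0.0
```

Run:
```python
from h import *
st()
w=bot.camera_info("wrist");i=bot.camera("wrist")
import pickle;pickle.dump(w,open("w4.pkl","wb"))
cv2.imwrite("pics/w4b.png",cv2.resize(i,(800,600),interpolation=cv2.INTER_CUBIC)[:,:,::-1])
for p in [(.4795,-.074,.0875),(.4795,-.027,.0875),(.479,.042,.058)]:print(np.array(proj(w,p))*1.5625)
```

```text
14.0833 [ 0.4825 -0.0737  0.2116] yaw 87.47 j6 1.4632131174964444 F [-0.0039  0.3151 -0.8281] T [-0.0511  0.0033  0.0004] 0.08533501466088533 0.0
[386.0301 288.8199]
[381.9701 206.6611]
[375.6689  76.0297]
```

View pics/w4b.png

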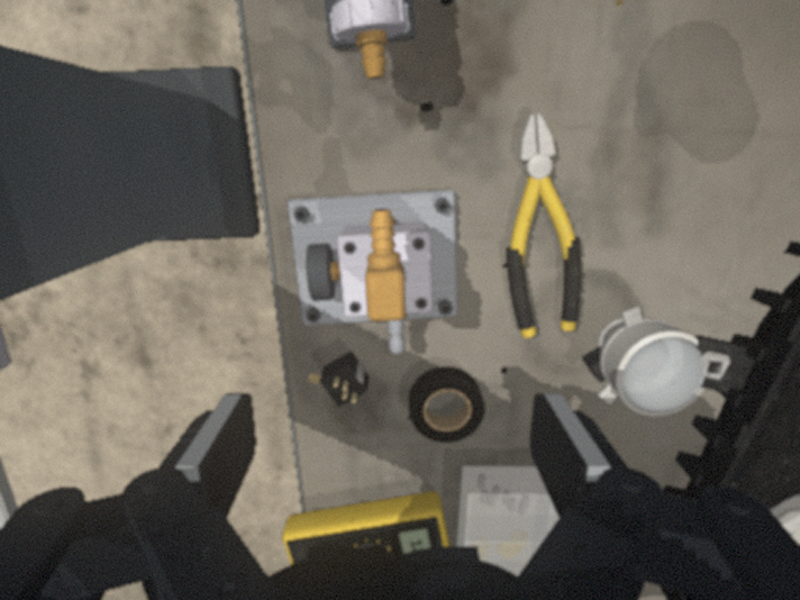

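The outlet tip is at (382,210), against a predicted (382,207) for pointing straight at the nipple. The nipple tip is at (374,76), so the two line up within a degree or two. The bystanders in view are undisturbed and the gripper is clear, so I'm handing the job in.

```bash
python3 -c "
from workcell import bot;print(bot.job_done())"
```

```text
the job is handed in; nothing more can be done
None
```

I screwed the elbow down until it bore on its seal, then about half a turn further until its outlet pointed at the filter nipple (within a degree or two by the last picture), let go and handed the job in at about 14 s; no verdict came back.

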